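# Sort two stand bars by the length gauge into the sloping rack

## Task

Two square steel stand bars of different length lie on the microscope desk: sort them into the sloping rack under the strip lamp. First lay the short bar fully down in the slot of the aluminium length gauge and let go of it there to prove it fits; in the end the short bar must lie flat on the sloping floor of the rack's short compartment and the long bar likewise in the long compartment, both released. Lay the bars down rather than dropping or throwing them, and leave the dropper bottle, glass mug and petri dish where they stand.

Things in the scene. Friction and masses are not known exactly. Their poses are not given: they have to be found in the camera images.
- short_bar: short square bar of bright steel, 90 x 22 x 22 mm, about 0.18 kg, lying on the desk. Origin at its centre (11 mm above the desk at the start); its x axis runs along its length.
- long_bar: long square bar of bright steel, 130 x 22 x 22 mm, about 0.26 kg, lying on the desk. Origin at its centre; its x axis runs along its length.
- gauge: fixed gauge, 136 x 54 x 26 mm, aluminium stops on a dark base. Origin mid-underside, x along the slot, z up. Slot 98 x 30 mm, floor 10 mm above the desk; end stops and corner cheeks rise to 26 mm. Cheeks reach 22 mm in from each stop; between them the long sides are open for fingers (only the 10 mm base plate below). The short bar fits with 4 mm to spare all round; lying in it, its centre is 21 mm above the desk.
- short_bed: short compartment of the rack: grey tray with a white rim, sloping 30 degrees, low end towards the robot. Inside 100 x 70 mm, rim 10 mm high (4 mm thick at the sides, 6 mm at the ends). Origin at the centre of its floor's surface, 60 mm above the desk; x points up the slope along its length, y across, z square to the floor. A bar lying flat has its centre at z = 11 mm.
- long_bed: long compartment of the rack, beside the short one (either may be on the left), same slope, floor height, rim, width and axes, but 140 mm long inside. Origin at the centre of its floor, on the floor's surface. A bar lying flat in it has its centre at z = 11 mm.
- rack: fixed rack base 170 x 200 mm. Origin on the desk below the midpoint of the tray centres (86 mm apart along y); x away from the robot, z up. Carries a strip lamp: x 15 to 51, y -115 to 115, z 223 to 247 mm, on posts at x 98, y +-93 mm. It blocks a gripper coming straight down on the trays: come in leaned back some 30 degrees, square to their floor.
- dropper: loose white dropper bottle, 36 mm across, 112 mm high; origin at the centre of its underside. Not to be disturbed.
- mug: loose glass mug, 80 mm across, 95 mm high, handle along its y axis; origin at the centre of its underside. Not to be disturbed.
- dish: loose clear petri dish, 90 mm across, 15 mm high; origin at the centre of its underside. Not to be disturbed.
There are look-alikes about, which are no part of the job. Leave any brown or purple look-alike of the long_bar alone.

How it is judged:
By the outcome, as a careful person would: the job done as asked, in the order asked, and still so for the second after the job is handed in, with the robot touching nothing.
It also fails if it takes over 67 s, if anything falls off the work surface, if the arm or the gripper's body presses on something with over 40 N, if the wrist force passes 120 N, or if a joint passes its speed limit or range.

## Robot

A 6-joint arm with a two-finger parallel gripper is mounted at the origin on the work surface. World frame = base frame: x ahead of the robot, y to its left, z up, the work surface at z = 0. Lengths are in m, angles in rad, forces in N, time in s.
With the tool pointing down it reaches from about 0.35 to 0.775 m from the base axis. Payload 5.5 kg.
Tool frame: the origin (TCP) lies between the finger pads; the fingertips stand 11 mm ahead of it and the grasp point (between the pads) lies 8 mm behind it (tips_ahead is the distance from the TCP to the fingertips, in m); z points along the fingers, y is the line along which they close (so a half turn about z gives the same grasp; the last joint's range is limited). The gripper opens to 85 mm and grips with 20 to 120 N. Pads are 22 mm wide; open, the fingers measure 114 mm over their backs; the gripper's body (76 mm by 85 mm) begins 54 mm behind the grasp point. The pads swing forward as they close: fully open they stand 13 mm farther back than shut.
Start: joints at [1.149, 0.313, 0.046, 1.304, 0, 1.431], TCP at [0.16, 0.552, 0.242] pointing down, gripper open.
Joint ranges: [-2.76, 2.76], [-0.86, 1.69], [-1.03, 1.26], [-2.2, 2.34], [-1.47, 1.5], [-3.14, 3.14]. Speed limits (rad/s): [2.57, 2.57, 3.14, 3.14, 3.14, 3.14].

## Interface

Orientations are given as a unit quaternion [w, x, y, z].
In Python, from workcell import * gives the robot as it stands. The module is installed in compiled form; this text tells all that it offers.
- The arm moves only by the tool jog_arm, never from a script. Its argument "moves" is a list of rows, each an object with "fingers": the closure, from 0 (fully open) to 1 (shut); "slide": the shift along the tool's x, y, z in mm, a list of three; "angular": the turn, a rotation vector about the tool's x, y, z in degrees, a list of three. A call has 1 to 10 rows; each row is the pose to reach, as a shift and turn from the pose commanded when the call began, along the tool's axes at that moment; what a row does not reach only later rows make up. A row lasts 1/12 s, in which the tool goes at most 41.7 mm and 7.16 degrees, less where a joint would pass 70% of its speed; a pose out of reach is approached as far as the arm can. A call with a gripper value outside its range is refused whole. The fingers move at their own pace and stop on an object; "squeeze" is the grip in N (left out, the last holds). Time passes only in rows, so rows that repeat a pose let the fingers close. It gives the time, the measured TCP pose, the force, the opening and the grip force at its end, in the units of the state.
- get_state(): the state, without advancing time (a new reading comes with each control period).
- read_camera(name): name is "scene" or "top" or "wrist"; returns a dict with "color" (480x640x3 uint8, red, green, blue), "fovy" (degrees; the focal length in pixels is half the picture's height over the tangent of half this angle, whatever the lens; pixels are square), "cx", "cy" (the principal point, pixels), "world_from_camera" (4x4, takes a point from camera to world coordinates); the wrist camera has in their place "tool_from_camera" (4x4, takes a point from camera to tool coordinates, whose origin is the TCP and whose axes are the flange's). Camera axes: x right, y down, z forward; pixel columns grow to the right and rows downward; lengths in m; the calibration is good to about 2 mm. A picture is of the moment at which its call begins: read the wrist's pose just before it. There is no depth.
- hand_in(): hands the job in; it is judged then, once.
Trained networks look in a picture, given as the dict that the camera call returned (one of the last four; its "shot" number tells which), for a name from the list of things; names that differ only in an ending like _2 or _b are one class to them, and where a whole thing is asked for, a point or a joint stands for the part that bears it (a point fixed in the world has none). Each returns a list of dicts, best first, with "p" (0 to 1); they miss things now and then, are a little off and sometimes report something else, mostly with a low value. They report only what shows in the picture. A call takes as long as a camera call. They do not tell look-alikes from the thing itself.
- look_for(target, picture): "point" ([column, row] in pixels, amid what is visible of it).
- tip_of(target, picture): "point" ([column, row] in pixels: a listed point, or the origin of a listed thing).
The state is a dict: "clock": time; "joint_pos": joint angles; "qvel": joint speeds; "tau": joint torques, N m; "tcp_pos": TCP position; "orientation": TCP orientation; "wrist_force": force on the tool from outside, world axes, zero at the start; "ft_torque": the same for the moment, N m; "finger_gap": finger opening in m; "grip_force": force on a finger pad.
Only numpy, scipy, OpenCV 4.12 (cv2) and the standard library are available. Lean on these libraries where they do the work, as an engineer would, in place of code of your own. Each camera call takes 0.05 s, during which the arm holds its last target. There are 200 camera calls.

## Working session

There is one attempt and no reset: what is moved stays moved. The work goes in short steps, Python scripts to look and compute and a tool call to move; the robot and the scene stay as the last step left them, time stands still between calls to the robot, and variables do not carry over. Pictures are saved under pics/ and viewed, at most 10 in all, crops included, and the job is handed in when it is done.

Besides the shell and the picture viewer there is one more tool, called after "Call:" as name(argument=value, ...), one argument or row to a line, values as JSON. jog_arm: Moves the arm, as the interface text tells. Its arguments: {"type":"object","properties":{"moves":{"type":"array","items":{"type":"object","properties":{"fingers":{"type":"number"},"slide":{"type":"array","items":{"type":"number"}},"angular":{"type":"array","items":{"type":"number"}}}}},"squeeze":{"type":"number"}},"required":["moves"]}

```bash
mkdir -p pics
cat > h.py <<'E'
from workcell import *
import numpy as np, cv2
from scipy.spatial.transform import Rotation as R
def q2R(q): return R.from_quat([q[1],q[2],q[3],q[0]]).as_matrix()
def K(p):
    f=240/np.tan(np.radians(p["fovy"])/2); return f,p["cx"],p["cy"]
def snap(n):
    s=get_state(); p=read_camera(n)
    if n=="wrist":
        T=np.eye(4);T[:3,:3]=q2R(s["orientation"]);T[:3,3]=s["tcp_pos"];p["W"]=T@np.array(p["tool_from_camera"])
    else: p["W"]=np.array(p["world_from_camera"])
    return p
def px2w(p,uv,z):
    f,cx,cy=K(p);W=p["W"];d=W[:3,:3]@np.array([(uv[0]-cx)/f,(uv[1]-cy)/f,1]);o=W[:3,3]
    return o+d*(z-o[2])/d[2]
def w2px(p,X):
    f,cx,cy=K(p);W=p["W"];c=W[:3,:3].T@(np.array(X)-W[:3,3]);return np.array([cx+f*c[0]/c[2],cy+f*c[1]/c[2]])
def save(p,n): cv2.imwrite("pics/"+n+".png",np.ascontiguousarray(p["color"][:,:,::-1]))
E
python3 - <<'E'
from h import *
np.set_printoptions(precision=3,suppress=True)
Z=dict(short_bar=.011,long_bar=.011,gauge=0.0,short_bed=.06,long_bed=.06,rack=0,dropper=0,mug=0,dish=0)
for n in ("top","scene"):
    p=snap(n); save(p,n+"0"); print(n,p["W"][:3,3],p["fovy"])
    for t,z in Z.items():
        for d in tip_of(t,p)[:3]: print(t,round(d["p"],2),np.round(d["point"]),px2w(p,d["point"],z))
s=get_state();print(s)
E
```

```text
top [ 0.429 -0.034  1.257] 51.86159103221034
short_bar 0.83 [372. 208.] [ 0.625 -0.192  0.011]
long_bar 0.93 [434. 222.] [ 0.588 -0.348  0.011]
long_bar 0.88 [446. 335.] [ 0.303 -0.368  0.011]
long_bar 0.79 [416. 278.] [ 0.446 -0.297  0.011]
gauge 0.72 [326. 275.] [ 0.458 -0.07   0.   ]
gauge 0.39 [420. 280.] [ 0.441 -0.309  0.   ]
gauge 0.27 [330. 190.] [ 0.678 -0.087  0.   ]
short_bed 0.59 [224. 202.] [0.638 0.177 0.06 ]
long_bed 0.88 [258. 205.] [0.631 0.095 0.06 ]
rack 0.79 [241. 206.] [0.638 0.144 0.   ]
dropper 0.73 [228. 298.] [0.405 0.177 0.   ]
mug 0.9 [326. 149.] [ 0.785 -0.077  0.   ]
mug 0.16 [419. 277.] [ 0.449 -0.307  0.   ]
dish 0.89 [329. 190.] [ 0.676 -0.082 -0.   ]
scene [1.254 0.092 0.887] 51.07131587914956
short_bar 0.9 [255. 270.] [ 0.624 -0.19   0.011]
long_bar 0.7 [234. 208.] [ 0.451 -0.295  0.011]
long_bar 0.66 [228. 167.] [ 0.306 -0.361  0.011]
long_bar 0.62 [191. 252.] [ 0.605 -0.347  0.011]
gauge 0.87 [325. 225.] [ 0.452 -0.068  0.   ]
gauge 0.49 [300. 305.] [ 0.686 -0.075  0.   ]
short_bed 0.66 [430. 294.] [0.647 0.184 0.06 ]
long_bed 0.82 [390. 281.] [0.63  0.104 0.06 ]
long_bed 0.45 [321. 225.] [ 0.508 -0.065  0.06 ]
rack 0.76 [408. 304.] [0.637 0.147 0.   ]
dropper 0.88 [430. 224.] [0.397 0.177 0.   ]
mug 0.95 [284. 348.] [ 0.791 -0.083  0.   ]
dish 0.83 [298. 304.] [ 0.684 -0.081  0.   ]
{'clock': 1.0, 'joint_pos': array([1.149, 0.313, 0.046, 1.304, 0.   , 1.431]), 'qvel': array([ 0.001, -0.001, -0.001,  0.001, -0.002,  0.001]), 'tau': array([ -0.001, -48.047,  29.882,   0.   ,  -0.   ,  -0.   ]), 'tcp_pos': array([0.16 , 0.552, 0.242]), 'orientation': array([-0.  ,  0.14,  0.99,  0.  ]), 'wrist_force': array([-0.718,  0.575, -0.555]), 'ft_torque': array([-0.011,  0.02 ,  0.02 ]), 'grip_force': 0.0, 'finger_gap': 0.08564495239742322}
```

View pics/top0.png

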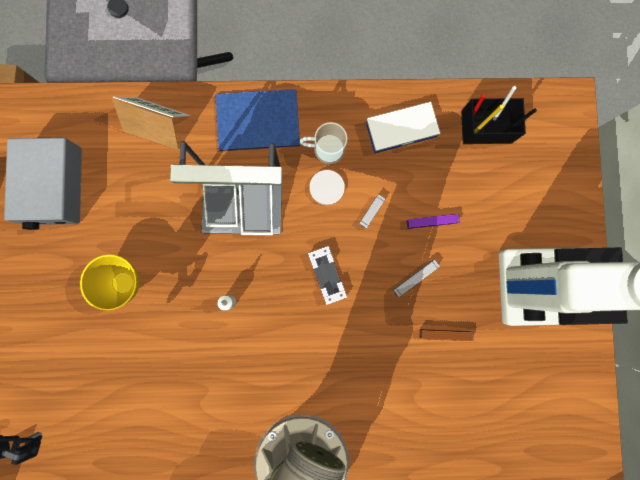

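View pics/scene0.png

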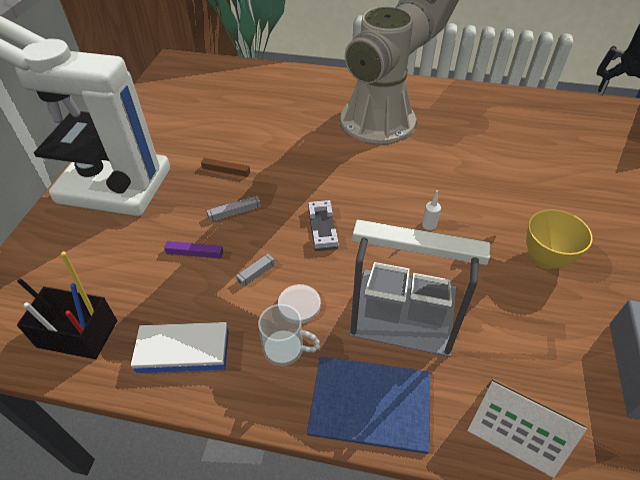

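The top view shows the short steel bar at (372,210), the long steel bar at (417,278), the purple and brown decoys at (433,221) and (447,333), the gauge at (327,275), and the rack at (241,206) with the short tray on the left. The scene view agrees. Next I'll measure the yaws.

```bash
cat >> h.py <<'E'
def bar_fit(p,uv,z,L,r=45,thr=(60,105)):
    "outline of bright grey blob near uv, on plane z: centre, yaw, size"
    im=cv2.cvtColor(p["color"],cv2.COLOR_RGB2HSV)
    m=((im[:,:,1]<thr[0])&(im[:,:,2]>thr[1])).astype(np.uint8)
    k=np.zeros_like(m);cv2.circle(k,(int(uv[0]),int(uv[1])),r,1,-1);m&=k
    n,l,st,c=cv2.connectedComponentsWithStats(m)
    i=min([j for j in range(1,n) if st[j,4]>60],key=lambda j:np.hypot(*(c[j]-uv)))
    ys,xs=np.where(l==i)
    X=np.array([px2w(p,(a,b),z)[:2] for a,b in zip(xs,ys)])
    (cx,cy),(w,h),a=cv2.minAreaRect((X*1000).astype(np.float32))
    if w<h: a+=90;w,h=h,w
    return np.round([cx,cy,w,h,(a+90)%180-90],1)
def go(pos,Rt,s=None):
    "slide mm / angular deg from the present pose to the TCP target"
    s=s or get_state();R0=q2R(s["orientation"])
    print("slide",np.round(1000*R0.T@(np.array(pos)-s["tcp_pos"]),1),"ang",np.round(np.degrees(R.from_matrix(R0.T@Rt).as_rotvec()),1))
def Rdown(yaw,lean=0):
    "pointing down, tool y along world yaw (deg)"
    a=np.radians(yaw);y=np.array([np.cos(a),np.sin(a),0]);z=np.array([0,0,-1.]);return np.c_[np.cross(y,z),y,z]
E
python3 - <<'E'
from h import *
for n in("top","scene"):
    p=snap(n)
    for t,uv,L in(("short",(372,210) if n=="top" else (255,270),90),("long",(417,278) if n=="top" else (234,208),130)):
        for th in((60,90),(60,120),(80,105)):
            print(n,t,bar_fit(p,uv,.022,L,thr=th))
    g=(327,275) if n=="top" else (323,225)
    u=int(g[0]);v=int(g[1]);cv2.imwrite(f"pics/g_{n}.png",0*p["color"][:2,:2])
E
```

```text
top short [ 616.9 -189.2   91.    21.5  -34.3]
top short [ 616.9 -189.2   91.    21.5  -34.3]
top short [ 617.1 -189.5   91.9   22.3  -34.3]
top long [ 446.3 -295.9  129.7   21.9  -54.8]
top long [ 446.4 -296.8  128.2   20.9  -54.8]
top long [ 446.2 -297.3  129.7   22.9  -54.9]
scene short [ 625.5 -190.9   95.    23.   -34.3]
scene short [ 622.8 -189.6   88.9   22.1  -34.3]
scene short [ 623.3 -189.8   90.    22.9  -34.3]
scene long [ 459.8 -291.2  128.2   42.9  -54.9]
scene long [ 461.4 -312.4   90.6   22.6  -53.1]
scene long [ 454.3 -300.6  119.3   23.5  -54.4]
```

Call:
jog_arm(
  moves=[
    {"slide": [-42, -38, 0]},
    {"slide": [-84, -76, 0]},
    {"slide": [-115, -105, 0]},
    {"slide": [-145, -131, 0]},
    {"slide": [-170, -155, 0]},
    {"slide": [-215, -195, 0]},
    {"slide": [-215, -195, 0]},
    {"slide": [-215, -195, 0]},
    {"slide": [-215, -195, 0]},
    {"slide": [-215, -195, 0]},
  ],
)

```text
schema error: expected keys fingers, slide, angular
```

Call:
jog_arm(
  moves=[
    {"slide": [-215, -195, 0]},
    {"slide": [-215, -195, 0]},
    {"slide": [-215, -195, 0]},
    {"slide": [-215, -195, 0]},
    {"slide": [-215, -195, 0]},
    {"slide": [-215, -195, 0]},
    {"slide": [-215, -195, 0]},
    {"slide": [-215, -195, 0]},
    {"slide": [-215, -195, 0]},
  ],
)

```text
schema error: expected keys fingers, slide, angular
```

Call:
jog_arm(
  moves=[
    {"slide": [-215, -195, 0], "angular": [0, 0, 18.2]},
    {"slide": [-215, -195, 0], "angular": [0, 0, 18.2]},
    {"slide": [-215, -195, 0], "angular": [0, 0, 18.2]},
    {"slide": [-215, -195, 0], "angular": [0, 0, 18.2]},
    {"slide": [-215, -195, 0], "angular": [0, 0, 18.2]},
    {"slide": [-215, -195, 0], "angular": [0, 0, 18.2]},
    {"slide": [-215, -195, 0], "angular": [0, 0, 18.2]},
    {"slide": [-215, -195, 0], "angular": [0, 0, 18.2]},
    {"slide": [-215, -195, 0], "angular": [0, 0, 18.2]},
  ],
)

```text
schema error: expected keys fingers, slide, angular
```

Call:
jog_arm(
  moves=[
    {"fingers": 0, "slide": [-215, -195, 0], "angular": [0, 0, 0]},
    {"fingers": 0, "slide": [-215, -195, 0], "angular": [0, 0, 0]},
    {"fingers": 0, "slide": [-215, -195, 0], "angular": [0, 0, 0]},
    {"fingers": 0, "slide": [-215, -195, 0], "angular": [0, 0, 0]},
    {"fingers": 0, "slide": [-215, -195, 0], "angular": [0, 0, 0]},
    {"fingers": 0, "slide": [-215, -195, 0], "angular": [0, 0, 0]},
    {"fingers": 0, "slide": [-215, -195, 0], "angular": [0, 0, 0]},
    {"fingers": 0, "slide": [-215, -195, 0], "angular": [0, 0, 0]},
  ],
)

```text
clock: 1.77
tcp_pos: [0.3154, 0.3003, 0.2425]
orientation: [0.001, 0.144, 0.99, -0.001]
wrist_force: [0.0, 0.6, 0.4]
finger_gap: 0.085
grip_force: 0.0
```

Call:
jog_arm(
  moves=[
    {"fingers": 0, "slide": [-215, -195, 0], "angular": [0, 0, 0]},
    {"fingers": 0, "slide": [-215, -195, 0], "angular": [0, 0, 0]},
    {"fingers": 0, "slide": [-215, -195, 0], "angular": [0, 0, 0]},
    {"fingers": 0, "slide": [-215, -195, 0], "angular": [0, 0, 0]},
    {"fingers": 0, "slide": [-215, -195, 0], "angular": [0, 0, 0]},
    {"fingers": 0, "slide": [-215, -195, 0], "angular": [0, 0, 0]},
    {"fingers": 0, "slide": [-215, -195, 0], "angular": [0, 0, 0]},
    {"fingers": 0, "slide": [-215, -195, 0], "angular": [0, 0, 0]},
  ],
)

```text
clock: 2.43
tcp_pos: [0.4684, 0.0529, 0.2422]
orientation: [0.002, 0.144, 0.99, -0.001]
wrist_force: [0.9, -0.1, 0.2]
finger_gap: 0.0855
grip_force: 0.0
```

Call:
jog_arm(
  moves=[
    {"fingers": 0, "slide": [-215, -195, 0], "angular": [0, 0, 18.2]},
    {"fingers": 0, "slide": [-215, -195, 0], "angular": [0, 0, 18.2]},
    {"fingers": 0, "slide": [-215, -195, 0], "angular": [0, 0, 18.2]},
    {"fingers": 0, "slide": [-215, -195, 0], "angular": [0, 0, 18.2]},
    {"fingers": 0, "slide": [-215, -195, 0], "angular": [0, 0, 18.2]},
    {"fingers": 0, "slide": [-215, -195, 0], "angular": [0, 0, 18.2]},
    {"fingers": 0, "slide": [-215, -195, 0], "angular": [0, 0, 18.2]},
    {"fingers": 0, "slide": [-215, -195, 0], "angular": [0, 0, 18.2]},
  ],
)

```text
clock: 3.1
tcp_pos: [0.6198, -0.1947, 0.2395]
orientation: [0.0, 0.298, 0.955, -0.001]
wrist_force: [-0.6, 0.1, -0.5]
finger_gap: 0.0855
grip_force: 0.0
```

Run:
```python
from h import *
np.set_printoptions(precision=4,suppress=True)
p=snap("wrist"); save(p,"w1"); print(p["tool_from_camera"],p["fovy"],get_state()["joint_pos"],get_state()["tcp_pos"])
for t in("short_bar","gauge"):
    for d in tip_of(t,p)[:2]: print(t,d,px2w(p,d["point"],.011 if t!="gauge" else 0))
d=tip_of("short_bar",p)[0]["point"]
for th in((60,90),(60,120)):
    try: print(bar_fit(p,d,.022,90,r=200,thr=th))
    except Exception as e: print(e)
go([.618,-.189,.1],Rdown(55.7))
```

```text
[[-0.001  -0.9536 -0.301   0.0775]
 [ 1.     -0.0014  0.0008  0.0008]
 [-0.0012 -0.301   0.9536 -0.1302]
 [ 0.      0.      0.      1.    ]] 60.914768736234876 [-0.4247  0.4608  0.2581  1.3698 -0.0001  0.1785] [ 0.6181 -0.1917  0.2399]
short_bar {'point': [321.7, 199.1], 'p': 0.7} [ 0.6224 -0.1887  0.011 ]
gauge {'point': [96.0, 97.0], 'p': 0.67} [ 0.4411 -0.2984  0.    ]
gauge {'point': [322.8, 198.4], 'p': 0.66} [ 0.6244 -0.1886  0.    ]
[ 618.7 -188.5   72.3   21.1  -34.3]
[ 618.5 -188.7   70.5   19.5  -34.8]
slide [ -2.2  -0.1 142. ] ang [ 0.  -0.1 -0. ]
```

View pics/w1.png

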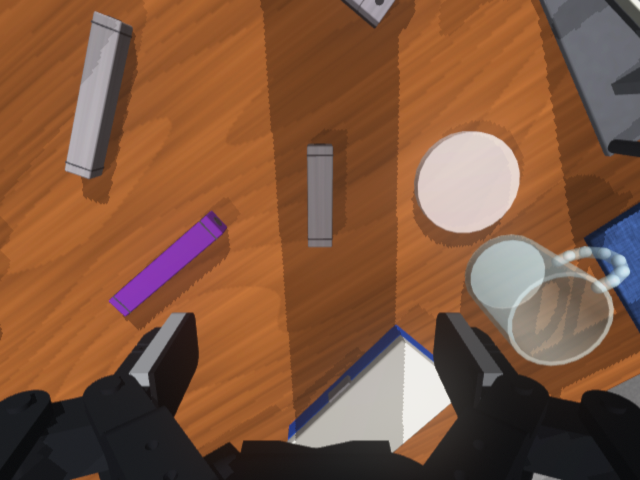

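Call:
jog_arm(
  moves=[
    {"fingers": 0, "slide": [-1, 0, 170], "angular": [0, 0, 0]},
    {"fingers": 0, "slide": [-1, 0, 170], "angular": [0, 0, 0]},
    {"fingers": 0, "slide": [-1, 0, 170], "angular": [0, 0, 0]},
    {"fingers": 0, "slide": [-1, 0, 170], "angular": [0, 0, 0]},
    {"fingers": 0, "slide": [-1, 0, 170], "angular": [0, 0, 0]},
    {"fingers": 0, "slide": [-1, 0, 170], "angular": [0, 0, 0]},
    {"fingers": 0, "slide": [-1, 0, 170], "angular": [0, 0, 0]},
  ],
)

```text
clock: 3.88
tcp_pos: [0.6185, -0.1888, 0.0748]
orientation: [0.001, 0.295, 0.956, -0.0]
wrist_force: [1.3, 0.3, 0.9]
finger_gap: 0.0854
grip_force: 0.0
```

Run:
```python
from h import *
np.set_printoptions(precision=4,suppress=True)
for i in range(4):
    p=snap("wrist"); s=get_state(); print(s["tcp_pos"],s["orientation"])
    try:
        d=tip_of("short_bar",p)[0]; print(d,px2w(p,d["point"],.011),bar_fit(p,d["point"],.022,90,r=300,thr=(60,90)))
    except Exception as e: print(e)
go([.6185,-.1887,.0145],Rdown(55.7))
```

```text
[ 0.6196 -0.1895  0.0759] [ 0.0025  0.2948  0.9556 -0.0002]
{'point': [314.1, 269.4], 'p': 0.97} [ 0.6188 -0.1887  0.011 ] [ 618.3 -188.5   72.1   21.3  -34.5]
[ 0.62   -0.1901  0.0762] [ 0.0031  0.295   0.9555 -0.0003]
{'point': [315.4, 265.9], 'p': 0.95} [ 0.6198 -0.1887  0.011 ] [ 618.3 -188.6   72.2   21.3  -34.5]
[ 0.6193 -0.1901  0.0752] [ 0.0023  0.2952  0.9554 -0.0003]
{'point': [315.5, 263.8], 'p': 0.57} [ 0.6183 -0.1881  0.011 ] [ 618.4 -188.7   72.1   21.3  -34.5]
[ 0.6186 -0.1899  0.074 ] [ 0.0014  0.2953  0.9554 -0.0001]
{'point': [317.2, 268.2], 'p': 0.63} [ 0.6196 -0.1882  0.011 ] [ 618.2 -188.5   71.8   21.3  -34.5]
slide [ 0.5  1.1 59. ] ang [ 0.   0.1 -0.1]
```

Call:
jog_arm(
  squeeze=60,
  moves=[
    {"fingers": 0, "slide": [0, 0.5, 35], "angular": [0, 0, 0]},
    {"fingers": 0.3, "slide": [0, 0.5, 55], "angular": [0, 0, 0]},
    {"fingers": 0.5, "slide": [0, 0.5, 60], "angular": [0, 0, 0]},
    {"fingers": 1, "slide": [0, 0.5, 60], "angular": [0, 0, 0]},
    {"fingers": 1, "slide": [0, 0.5, 60], "angular": [0, 0, 0]},
    {"fingers": 1, "slide": [0, 0.5, 60], "angular": [0, 0, 0]},
    {"fingers": 1, "slide": [0, 0.5, 60], "angular": [0, 0, 0]},
    {"fingers": 1, "slide": [0, 0.5, 60], "angular": [0, 0, 0]},
    {"fingers": 1, "slide": [0, 0.5, 60], "angular": [0, 0, 0]},
    {"fingers": 1, "slide": [0, 0.5, 60], "angular": [0, 0, 0]},
  ],
)

```text
clock: 5.12
tcp_pos: [0.6193, -0.1897, 0.0143]
orientation: [0.002, 0.295, 0.955, -0.0]
wrist_force: [-0.5, -0.4, 5.8]
finger_gap: 0.0206
grip_force: 60.4
```

Run:
```python
from h import *
s=get_state();print(s["tcp_pos"],s["finger_gap"],s["grip_force"],s["wrist_force"],s["joint_pos"])
p=snap("top");g=cv2.resize(p["color"][230:320,280:370],(720,720),interpolation=cv2.INTER_CUBIC)
hs=cv2.cvtColor(p["color"],cv2.COLOR_RGB2HSV)
m=((hs[:,:,1]<70)&(hs[:,:,2]>150)).astype(np.uint8);k=0*m;cv2.circle(k,(327,275),36,1,-1);m&=k
ys,xs=np.where(m>0);X=np.array([px2w(p,(a,b),.026)[:2]*1000 for a,b in zip(xs,ys)],np.float32)
print("gauge light parts",cv2.minAreaRect(X),len(X))
```

```text
[ 0.61934269 -0.18974752  0.01426017] 0.02055222888392619 60.355578660964966 [-0.53375937 -0.39451769  5.76133622] [-4.21107679e-01  5.94873970e-01 -9.76723697e-02  8.74601063e-01
 -2.92813542e-06  1.78379636e-01]
gauge light parts ((463.2104797363281, -106.64657592773438), (158.6000213623047, 112.08177185058594), 24.96849822998047) 1345
```

Call:
jog_arm(
  moves=[
    {"fingers": 1, "slide": [0, 0, -30], "angular": [0, 0, 0]},
    {"fingers": 1, "slide": [0, 0, -70], "angular": [0, 0, 0]},
    {"fingers": 1, "slide": [0, 0, -110], "angular": [0, 0, 0]},
    {"fingers": 1, "slide": [0, 0, -150], "angular": [0, 0, 0]},
    {"fingers": 1, "slide": [35, 9, -165], "angular": [0, 0, -7]},
    {"fingers": 1, "slide": [70, 18, -165], "angular": [0, 0, -14]},
    {"fingers": 1, "slide": [105, 27, -165], "angular": [0, 0, -21]},
    {"fingers": 1, "slide": [140, 36, -165], "angular": [0, 0, -28]},
    {"fingers": 1, "slide": [174, 44, -165], "angular": [0, 0, -35]},
    {"fingers": 1, "slide": [174, 44, -165], "angular": [0, 0, -42]},
  ],
)

```text
clock: 6.0
tcp_pos: [0.4928, -0.0499, 0.1768]
orientation: [-0.003, -0.071, 0.997, 0.002]
wrist_force: [-1.1, 0.3, -0.9]
finger_gap: 0.0208
grip_force: 59.5
```

Call:
jog_arm(
  moves=[
    {"fingers": 1, "slide": [0, 0, 0], "angular": [0, 0, -7]},
    {"fingers": 1, "slide": [0, 0, 0], "angular": [0, 0, -9]},
    {"fingers": 1, "slide": [0, 0, 0], "angular": [0, 0, -9]},
  ],
)

```text
clock: 6.25
tcp_pos: [0.4987, -0.0542, 0.1776]
orientation: [0.0, -0.146, 0.989, -0.0]
wrist_force: [0.8, -0.0, -0.4]
finger_gap: 0.0207
grip_force: 59.5
```

Run:
```python
from h import *
np.set_printoptions(precision=4,suppress=True)
p=snap("wrist"); save(p,"w2"); s=get_state();print(s["tcp_pos"],s["grip_force"],s["finger_gap"],s["wrist_force"],s["joint_pos"])
for d in tip_of("gauge",p)[:2]: print(d,px2w(p,d["point"],0))
```

```text
[ 0.4989 -0.0544  0.1775] 59.511812925338745 0.020412338096740937 [-0.4291 -0.4612 -2.0805] [-0.2687  0.2026 -0.2623  1.1057  0.0001 -0.5586]
{'point': [308.6, 158.6], 'p': 0.81} [ 0.4598 -0.0701  0.    ]
```

View pics/w2.png

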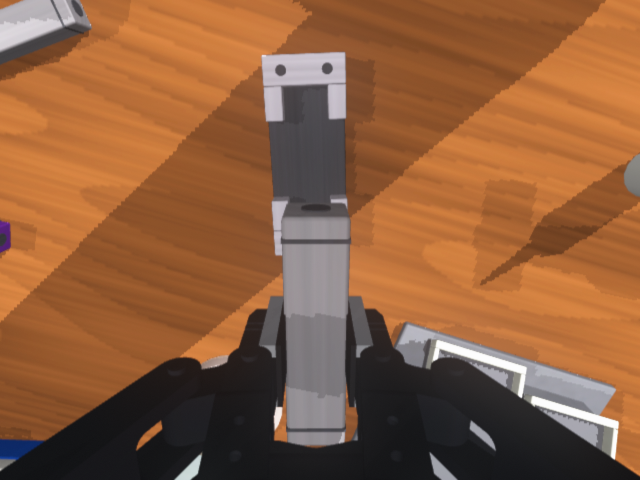

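The gauge is visible: its far stop spans (262..345, 55), its far cheeks start at row 120 and its near cheeks at about row 198. The held bar spans columns 284–349, rows 217–432. I'll fit both.

```bash
cat >> h.py <<'E'
from scipy.optimize import minimize
def gauge_fit(p,x0,rows=200):
    hs=cv2.cvtColor(p["color"],cv2.COLOR_RGB2HSV)
    m=cv2.GaussianBlur(((hs[:,:,1]<50)&(hs[:,:,2]>130)).astype(np.float32),(5,5),0)
    gx,gy=np.meshgrid(np.arange(-74,74.1,2),np.arange(-33,33.1,2));gx=gx.ravel();gy=gy.ravel()
    w=(abs(gx)<68)&(abs(gy)<27)&((abs(gx)>49)|((abs(gx)>27)&(abs(gy)>15)))
    def pts(q):
        a=q[2];c,s=np.cos(a),np.sin(a)
        X=np.c_[q[0]+(c*gx-s*gy)/1000,q[1]+(s*gx+c*gy)/1000,0*gx+.026]
        return np.array([w2px(p,v) for v in X])
    def cost(q):
        u=pts([x0[0]+q[0]/1000,x0[1]+q[1]/1000,x0[2]+q[2]/100])
        v=cv2.remap(m,u[:,:1].astype(np.float32),u[:,1:].astype(np.float32),cv2.INTER_LINEAR)[:,0]
        ok=(u[:,1]>2)&(u[:,1]<rows)
        return -np.sum(np.where(w,v,-v)[ok])
    best=min((minimize(cost,[dx,dy,dr],method="Nelder-Mead",options=dict(initial_simplex=np.array([dx,dy,dr])+np.array([[0,0,0],[5,0,0],[0,5,0],[0,0,5]]))) for dx in(-6,6) for dy in(-6,6) for dr in(-4,4)),key=lambda r:r.fun)
    q=best.x;return x0[0]+q[0]/1000,x0[1]+q[1]/1000,np.degrees(x0[2]+q[2]/100),best.fun
E
cat > a.py <<'E'
from h import *
np.set_printoptions(precision=4,suppress=True)
p=snap("wrist");s=get_state();print(s["tcp_pos"])
g=gauge_fit(p,(.452,-.07,np.radians(17)));print(g)
for uv in((263,55),(345,53)): print(px2w(p,uv,.026))
# bar in tool frame, top plane at tool z=-.0077
T=np.array(p["tool_from_camera"]);q=dict(p,W=T)
for uv in((284,217),(349,217),(286,431),(346,431)): print(1000*px2w(q,uv,-.0077))
E
python3 a.py
```

```text
[ 0.499  -0.0546  0.1773]
(np.float64(0.45834281952224204), np.float64(-0.07112266201519182), np.float64(18.52597736956531), np.float64(-297.9684753417969))
[ 0.4029 -0.1165  0.026 ]
[ 0.387  -0.0671  0.026 ]
[45.057  -8.7942 -7.7   ]
[45.0315 11.3365 -7.7   ]
[-36.6398 -10.0407  -7.7   ]
[-36.6807  12.1682  -7.7   ]
```

Run:
```python
from h import *
go([.4598,-.0716,.075],Rdown(108.2))
```

```text
slide [ 42.4  -5.1 102.3] ang [ 0.  -0.  -1.6]
```

Call:
jog_arm(
  moves=[
    {"fingers": 1, "slide": [20, -2.5, 30], "angular": [0, 0, -1.6]},
    {"fingers": 1, "slide": [42.4, -5, 60], "angular": [0, 0, -1.6]},
    {"fingers": 1, "slide": [42.4, -5, 90], "angular": [0, 0, -1.6]},
    {"fingers": 1, "slide": [42.4, -5, 102], "angular": [0, 0, -1.6]},
    {"fingers": 1, "slide": [42.4, -5, 102], "angular": [0, 0, -1.6]},
    {"fingers": 1, "slide": [42.4, -5, 102], "angular": [0, 0, -1.6]},
  ],
)

```text
clock: 6.9
tcp_pos: [0.4595, -0.0716, 0.0749]
orientation: [-0.001, -0.158, 0.987, 0.0]
wrist_force: [0.3, -0.1, -1.1]
finger_gap: 0.0208
grip_force: 59.4
```

```bash
cat > b.py <<'E'
from h import *
np.set_printoptions(precision=4,suppress=True)
import sys
p=snap("wrist");save(p,sys.argv[1]);s=get_state();print(s["tcp_pos"],s["wrist_force"])
print(gauge_fit(p,(.4585,-.071,np.radians(18)),rows=int(sys.argv[2])))
go([.4598,-.0716,.0243],Rdown(108.2))
E
python3 b.py w3 230
```

```text
[ 0.4606 -0.0718  0.0759] [ 0.2827  0.8808 -0.9582]
(np.float64(0.4577090274352195), np.float64(-0.07169104577526184), np.float64(18.47532898360652), np.float64(-259.75445556640625))
slide [ 0.7  0.5 51.6] ang [-0.  0.  0.]
```

View pics/w3.png

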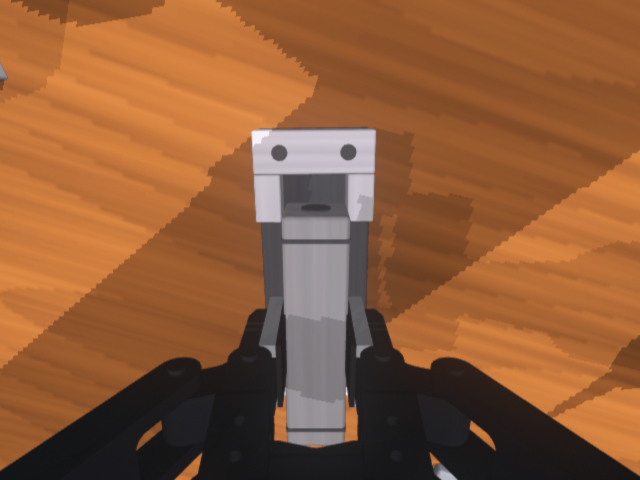

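Run:
```python
from h import *
np.set_printoptions(precision=4,suppress=True)
p=snap("wrist");s=get_state();q=dict(p,W=np.array(p["tool_from_camera"]))
zt=.0755-.026; print(p["cx"],p["cy"])
for uv in((281,173),(347,173),(252,130),(376,128),(257,221),(373,219)): print("gauge",1000*px2w(q,uv,zt))
for uv in((283,217),(349,217),(287,203),(348,203)): print("bar",1000*px2w(q,uv,-.0077 if uv[1]>210 else .0143))
go([.4585,-.0721,.0243],Rdown(108.3))
```

```text
315.46498786719496 238.84577217421074
gauge [ 50.1768 -14.1536  49.5   ]
gauge [50.143  14.8538 49.5   ]
gauge [ 68.4685 -26.0197  49.5   ]
gauge [69.2344 26.7661 49.5   ]
gauge [ 28.3658 -25.6665  49.5   ]
gauge [29.2404 27.1506 49.5   ]
bar [45.0299 -9.1143 -7.7   ]
bar [45.0042 11.3263 -7.7   ]
bar [44.5551 -9.3303 14.3   ]
bar [44.528  12.7179 14.3   ]
slide [ 2.7  0.8 52.1] ang [-0.1  0.1 -0.1]
```

Call:
jog_arm(
  moves=[
    {"fingers": 1, "slide": [0.8, -0.8, 12], "angular": [0, 0, -0.5]},
    {"fingers": 1, "slide": [0.8, -0.8, 24], "angular": [0, 0, -0.5]},
    {"fingers": 1, "slide": [0.8, -0.8, 34], "angular": [0, 0, -0.5]},
    {"fingers": 1, "slide": [0.8, -0.8, 42], "angular": [0, 0, -0.5]},
    {"fingers": 1, "slide": [0.8, -0.8, 47], "angular": [0, 0, -0.5]},
    {"fingers": 1, "slide": [0.8, -0.8, 50], "angular": [0, 0, -0.5]},
    {"fingers": 1, "slide": [0.8, -0.8, 51], "angular": [0, 0, -0.5]},
    {"fingers": 1, "slide": [0.8, -0.8, 51], "angular": [0, 0, -0.5]},
    {"fingers": 1, "slide": [0.8, -0.8, 51], "angular": [0, 0, -0.5]},
  ],
)

```text
clock: 7.75
tcp_pos: [0.4598, -0.0727, 0.0247]
orientation: [0.0, -0.163, 0.987, -0.0]
wrist_force: [-0.5, 0.1, -0.4]
finger_gap: 0.0207
grip_force: 59.5
```

Call:
jog_arm(
  moves=[
    {"fingers": 1, "slide": [0, 0, 0.7], "angular": [0, 0, 0]},
    {"fingers": 1, "slide": [0, 0, 0.7], "angular": [0, 0, 0]},
    {"fingers": 0.6, "slide": [0, 0, 0.7], "angular": [0, 0, 0]},
    {"fingers": 0.5, "slide": [0, 0, 0.7], "angular": [0, 0, 0]},
    {"fingers": 0.4, "slide": [0, 0, 0.7], "angular": [0, 0, 0]},
    {"fingers": 0.4, "slide": [0, 0, 0.7], "angular": [0, 0, 0]},
    {"fingers": 0.4, "slide": [0, 0, -10], "angular": [0, 0, 0]},
    {"fingers": 0.4, "slide": [0, 0, -25], "angular": [0, 0, 0]},
    {"fingers": 0.4, "slide": [0, 0, -40], "angular": [0, 0, 0]},
    {"fingers": 0.4, "slide": [0, 0, -40], "angular": [0, 0, 0]},
  ],
)

```text
clock: 8.58
tcp_pos: [0.4612, -0.0731, 0.0666]
orientation: [0.002, -0.163, 0.987, -0.001]
wrist_force: [0.6, 0.7, -0.1]
finger_gap: 0.0514
grip_force: 0.0
```

Run:
```python
from h import *
np.set_printoptions(precision=4,suppress=True)
p=snap("wrist");save(p,"w4");s=get_state();print(s["tcp_pos"],s["finger_gap"])
for d in tip_of("short_bar",p)[:2]: print(d,px2w(p,d["point"],.021))
q=snap("top");save(q,"top2")
a=cv2.resize(q["color"][235:315,287:367],(400,400),interpolation=cv2.INTER_CUBIC)
b=cv2.resize(p["color"],(533,400)); cv2.imwrite("pics/j1.png",np.hstack([b[:,60:460],a])[:,:,::-1])
```

```text
[ 0.4607 -0.073   0.0654] 0.05103793816301702
{'point': [321.9, 280.8], 'p': 0.76} [ 0.4596 -0.0696  0.021 ]
```

View pics/j1.png

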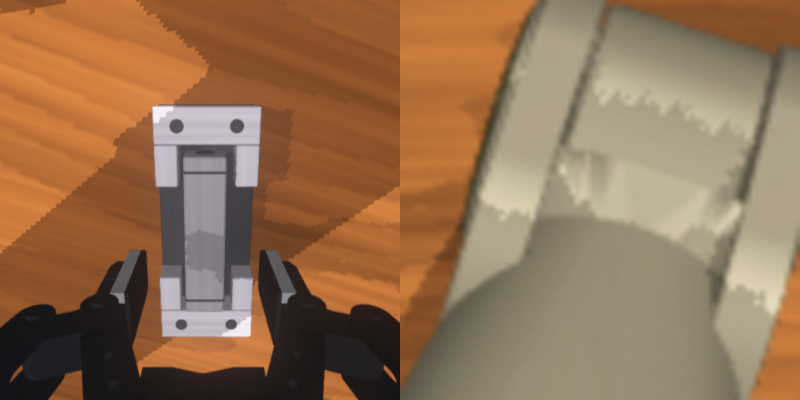

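The bar lies down in the slot, with clearance at both ends and both sides and the fingers clear, so the fit is proven. I'll regrasp it and lift.

Call:
jog_arm(
  moves=[
    {"fingers": 0.4, "slide": [0, 0, 20], "angular": [0, 0, 0]},
    {"fingers": 0.4, "slide": [0, 0, 40], "angular": [0, 0, 0]},
    {"fingers": 0.4, "slide": [0, 0, 40.5], "angular": [0, 0, 0]},
    {"fingers": 1, "slide": [0, 0, 40.5], "angular": [0, 0, 0]},
    {"fingers": 1, "slide": [0, 0, 40.5], "angular": [0, 0, 0]},
    {"fingers": 1, "slide": [0, 0, 40.5], "angular": [0, 0, 0]},
    {"fingers": 1, "slide": [0, 0, 40.5], "angular": [0, 0, 0]},
    {"fingers": 1, "slide": [0, 0, 40.5], "angular": [0, 0, 0]},
  ],
)

```text
clock: 9.4
tcp_pos: [0.4599, -0.0727, 0.0244]
orientation: [0.001, -0.163, 0.987, -0.0]
wrist_force: [0.2, -0.4, -0.8]
finger_gap: 0.0208
grip_force: 59.4
```

Call:
jog_arm(
  moves=[
    {"fingers": 1, "slide": [0, 0, -20], "angular": [0, 0, 0]},
    {"fingers": 1, "slide": [0, 0, -60], "angular": [0, 0, 0]},
    {"fingers": 1, "slide": [0, 0, -100], "angular": [0, 0, 0]},
    {"fingers": 1, "slide": [0, 0, -140], "angular": [0, 0, 0]},
    {"fingers": 1, "slide": [0, 0, -160], "angular": [0, 0, 0]},
    {"fingers": 1, "slide": [0, 0, -170], "angular": [0, 0, 0]},
    {"fingers": 1, "slide": [0, 0, -170], "angular": [0, 0, 0]},
  ],
)

```text
clock: 9.98
tcp_pos: [0.4609, -0.073, 0.1962]
orientation: [0.002, -0.163, 0.987, -0.001]
wrist_force: [-0.1, -0.4, -0.5]
finger_gap: 0.0203
grip_force: 59.6
```

```bash
cat >> h.py <<'E'
def Rbed(yaw):
    a=np.radians(yaw);y=np.array([-np.sin(a),np.cos(a),0]);f=np.array([np.cos(a),np.sin(a),0])
    z=.5*f+np.array([0,0,-.8660254]);return np.c_[np.cross(y,z),y,z]
E
python3 - <<'E'
from h import *
s=get_state();print(s["tcp_pos"],s["finger_gap"],s["grip_force"],s["joint_pos"])
q=snap("top")
for t in("short_bed","long_bed"):
    for n in("top","scene"):
        p=snap(n)
        for d in tip_of(t,p)[:1]:print(t,n,round(d["p"],2),px2w(p,d["point"],.06))
Rb=Rbed(-4)
go(np.array([.632,.06,.06])-.16*Rb[:,2],Rb)
E
```

```text
[ 0.46087166 -0.07304053  0.19624227] 0.020279167931316216 59.57481265068054 [-3.29521234e-01  1.21093803e-01 -3.13452833e-01  1.13106366e+00
  7.86019517e-05 -6.56884480e-01]
short_bed top 0.6 [0.63427088 0.17837626 0.06      ]
short_bed scene 0.85 [0.63897408 0.18883348 0.06      ]
long_bed top 0.59 [0.40155457 0.15949063 0.06      ]
long_bed scene 0.89 [0.63022764 0.10306183 0.06      ]
slide [-132.8  100.6   -5.9] ang [  6.  -29.7  22.2]
```

Call:
jog_arm(
  moves=[
    {"fingers": 1, "slide": [-20, 14, -1], "angular": [1, -4.9, 3.7]},
    {"fingers": 1, "slide": [-40, 30, -2], "angular": [2, -9.9, 7.4]},
    {"fingers": 1, "slide": [-60, 45, -3], "angular": [3, -14.8, 11.1]},
    {"fingers": 1, "slide": [-80, 60, -4], "angular": [4, -19.8, 14.8]},
    {"fingers": 1, "slide": [-100, 76, -5], "angular": [5, -24.7, 18.5]},
    {"fingers": 1, "slide": [-120, 90, -6], "angular": [6, -29.7, 22.2]},
    {"fingers": 1, "slide": [-133, 100, -6], "angular": [6, -29.7, 22.2]},
    {"fingers": 1, "slide": [-133, 100, -6], "angular": [6, -29.7, 22.2]},
    {"fingers": 1, "slide": [-133, 100, -6], "angular": [6, -29.7, 22.2]},
  ],
)

```text
clock: 11.18
tcp_pos: [0.5526, 0.0656, 0.1992]
orientation: [0.259, 0.032, 0.965, -0.009]
wrist_force: [0.2, 0.4, -0.5]
finger_gap: 0.0205
grip_force: 59.6
```

Run:
```python
from h import *
np.set_printoptions(precision=4,suppress=True)
p=snap("wrist");save(p,"w5");s=get_state();print(s["tcp_pos"],s["joint_pos"],s["grip_force"])
for t in("short_bed","long_bed"):
    for d in tip_of(t,p)[:2]:print(t,d,px2w(p,d["point"],.06))
```

```text
[0.553  0.0649 0.1996] [-0.012  -0.0678 -0.6504  0.4646 -0.0291  0.0486] 59.62952792644501
short_bed {'point': [486.5, 210.5], 'p': 0.66} [0.6315 0.1846 0.06  ]
long_bed {'point': [369.3, 216.3], 'p': 0.89} [0.6316 0.1005 0.06  ]
long_bed {'point': [174.7, 218.4], 'p': 0.68} [ 0.624 -0.042  0.06 ]
```

View pics/w5.png

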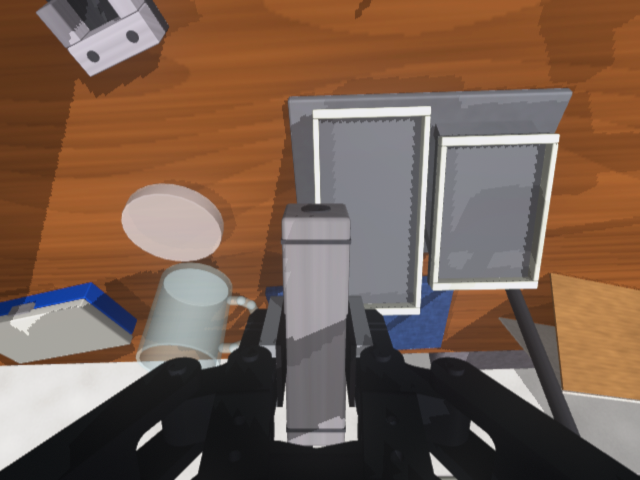

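The held bar is in the middle. The long tray's rim corners are at about (313,109), (431,107) and (420,313). The short tray's are (439,136), (559,134), (536,289) and (431,289). I'll fit the rack pose from these.

```bash
cat >> h.py <<'E'
from scipy.optimize import least_squares
c30,s30=np.cos(np.pi/6),.5
Rs=np.array([[c30,0,-s30],[0,1,0],[s30,0,c30]])
def bedpt(q,side,b):
    "world point of bed-frame point b (m); q=(x,y,yaw deg) of rack; side +1 short, -1 long"
    a=np.radians(q[2]);Rz=np.array([[np.cos(a),-np.sin(a),0],[np.sin(a),np.cos(a),0],[0,0,1]])
    return np.array([q[0],q[1],0])+Rz@(np.array([0,.043*side,.06])+Rs@np.array(b))
def rack_fit(p,obs,q0=(.636,.143,-4)):
    f=lambda q:np.concatenate([w2px(p,bedpt([q[0]/100,q[1]/100,q[2]],s,b))-uv for s,b,uv in obs])
    r=least_squares(f,[q0[0]*100,q0[1]*100,q0[2]],loss="soft_l1");return [r.x[0]/100,r.x[1]/100,r.x[2]],r.fun.reshape(-1,2)
E
python3 - <<'E'
from h import *
np.set_printoptions(precision=3,suppress=True)
p=snap("wrist")
S,L=(.056,.039),(.076,.039)
obs=[(1,(-.056,-.039,.01),(439,136)),(1,(-.056,.039,.01),(559,134)),(1,(.056,.039,.01),(536,289)),(1,(.056,-.039,.01),(431,289)),
(-1,(-.076,-.039,.01),(313,109)),(-1,(-.076,.039,.01),(431,107)),(-1,(.076,.039,.01),(420,313))]
q,r=rack_fit(p,obs);print(q);print(r)
np.save("rack.npy",q)
for sd in(1,-1):print(bedpt(q,sd,(0,0,0)))
# bar in tool frame
t=dict(p,W=np.array(p["tool_from_camera"]))
for uv in((284,240),(349,240),(287,430),(345,430)): print(1000*px2w(t,uv,-.0077))
Rb=Rbed(q[2])
for h in(.08,.0):
    go(bedpt(q,1,(-.001,0,.0143+h)),Rb)
E
```

```text
[np.float64(0.6350204748714283), np.float64(0.1406365858239742), np.float64(-2.3918359324181853)]
[[ 2.069  0.907]
 [ 0.686 -0.124]
 [ 0.337 -0.14 ]
 [ 0.008  1.698]
 [-1.885 -0.095]
 [-0.224 -1.351]
 [-1.086  1.81 ]]
[0.637 0.184 0.06 ]
[0.633 0.098 0.06 ]
[38.557 -9.026 -7.7  ]
[38.524 11.499 -7.7  ]
[-35.307  -9.74   -7.7  ]
[-35.348  11.74   -7.7  ]
slide [  6.3 123.8  64.2] ang [-0.9  0.1 -1.4]
slide [  6.5 125.  144.2] ang [-0.9  0.1 -1.4]
```

Call:
jog_arm(
  moves=[
    {"fingers": 1, "slide": [5, 40, 0], "angular": [-0.9, 0.1, -1.4]},
    {"fingers": 1, "slide": [5, 80, 0], "angular": [-0.9, 0.1, -1.4]},
    {"fingers": 1, "slide": [5, 110, 10], "angular": [-0.9, 0.1, -1.4]},
    {"fingers": 1, "slide": [5, 122, 40], "angular": [-0.9, 0.1, -1.4]},
    {"fingers": 1, "slide": [5, 123, 75], "angular": [-0.9, 0.1, -1.4]},
    {"fingers": 1, "slide": [5, 123.5, 100], "angular": [-0.9, 0.1, -1.4]},
    {"fingers": 1, "slide": [5, 123.5, 114], "angular": [-0.9, 0.1, -1.4]},
    {"fingers": 1, "slide": [5, 123.5, 114], "angular": [-0.9, 0.1, -1.4]},
    {"fingers": 1, "slide": [5, 123.5, 114], "angular": [-0.9, 0.1, -1.4]},
  ],
)

```text
clock: 12.13
tcp_pos: [0.6143, 0.1833, 0.0975]
orientation: [0.258, 0.02, 0.966, -0.005]
wrist_force: [-0.8, -0.8, -2.7]
finger_gap: 0.0204
grip_force: 59.7
```

Run:
```python
from h import *
np.set_printoptions(precision=3,suppress=True)
q=np.load("rack.npy")
p=snap("wrist");s=get_state();print(s["wrist_force"],s["joint_pos"])
go(bedpt(q,1,(0,0,.0143)),Rbed(q[2]))
for t in("short_bed",):
    for d in tip_of(t,p)[:1]:print(t,d,w2px(p,bedpt(q,1,(0,0,0))))
pts=[(-.056,-.039,.01),(-.056,.039,.01),(.056,-.039,.01),(.056,.039,.01)]
im=p["color"].copy()
for b in pts: cv2.circle(im,tuple(int(v) for v in w2px(p,bedpt(q,1,b))),3,(255,0,0),1)
save(dict(color=im),"w6")
```

```text
[ 0.633  0.193 -1.636] [ 0.225  0.226 -0.609  0.227 -0.131  0.232]
slide [ 0.3  0.8 30.4] ang [ 0. -0. -0.]
```

View pics/w6.png

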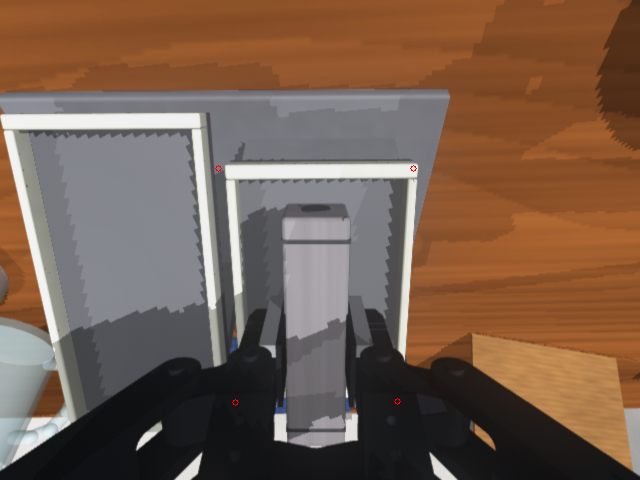

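Call:
jog_arm(
  moves=[
    {"fingers": 1, "slide": [1.5, 1.7, 10], "angular": [0, 0, 0]},
    {"fingers": 1, "slide": [1.5, 1.7, 18], "angular": [0, 0, 0]},
    {"fingers": 1, "slide": [1.5, 1.7, 24], "angular": [0, 0, 0]},
    {"fingers": 1, "slide": [1.5, 1.7, 27], "angular": [0, 0, 0]},
    {"fingers": 1, "slide": [1.5, 1.7, 28.5], "angular": [0, 0, 0]},
    {"fingers": 1, "slide": [1.5, 1.7, 28.5], "angular": [0, 0, 0]},
    {"fingers": 1, "slide": [1.5, 1.7, 28.5], "angular": [0, 0, 0]},
  ],
)

```text
clock: 12.82
tcp_pos: [0.6274, 0.1856, 0.0731]
orientation: [0.259, 0.02, 0.966, -0.005]
wrist_force: [-0.6, -0.8, -1.6]
finger_gap: 0.0203
grip_force: 59.8
```

Run:
```python
from h import *
np.set_printoptions(precision=3,suppress=True)
q=np.load("rack.npy")
p=snap("wrist");s=get_state();print(s["wrist_force"]);go(bedpt(q,1,(0,0,.0143)),Rbed(q[2]));save(p,"w7")
t=dict(p,W=np.array(p["tool_from_camera"]))
# rim inner/outer low edge: brightness profile up from bar end, columns 290..340
g=p["color"][90:240,295:340].mean((1,2));print(np.round(g).astype(int)[::2])
```

```text
[ 0.46  -0.261 -1.353]
slide [-1.5 -1.7  1.9] ang [0.1 0.  0. ]
[112 116 127 148 150 140 135 134 134 135 133 126 120 119 119 119 119 119
 119 119 120 120 120 120 121 121 121 119 115 115 114 114 115 115 115 116
 116 116 117 117  95  88 126 138 223 236 236 236 235 234 233 221 137 107
 124 126 124  83  71  69  75  88  90  96 143 158 165 166 166 165 165 165
 165 165 163]
```

Call:
jog_arm(
  moves=[
    {"fingers": 1, "slide": [0, 0, 1], "angular": [0, 0, 0]},
    {"fingers": 1, "slide": [0, 0, 2], "angular": [0, 0, 0]},
    {"fingers": 1, "slide": [0, 0, 2], "angular": [0, 0, 0]},
    {"fingers": 1, "slide": [0, 0, 2], "angular": [0, 0, 0]},
  ],
)

```text
clock: 13.2
tcp_pos: [0.6283, 0.1857, 0.0724]
orientation: [0.259, 0.02, 0.966, -0.005]
wrist_force: [-6.3, -0.3, 5.9]
finger_gap: 0.021
grip_force: 61.0
```

Call:
jog_arm(
  moves=[
    {"fingers": 1, "slide": [0, 0, 1], "angular": [0, 0, 0]},
    {"fingers": 1, "slide": [0, 0, 1], "angular": [0, 0, 0]},
    {"fingers": 1, "slide": [0, 0, 1], "angular": [0, 0, 0]},
  ],
)

```text
clock: 13.45
tcp_pos: [0.6284, 0.1857, 0.0724]
orientation: [0.259, 0.019, 0.966, -0.005]
wrist_force: [-13.8, -2.5, 15.5]
finger_gap: 0.0207
grip_force: 62.7
```

Call:
jog_arm(
  moves=[
    {"fingers": 1, "slide": [0, 0, -1], "angular": [0, 0, 0]},
    {"fingers": 0.75, "slide": [0, 0, -1], "angular": [0, 0, 0]},
    {"fingers": 0.68, "slide": [0, 0, -1], "angular": [0, 0, 0]},
    {"fingers": 0.64, "slide": [0, 0, -1], "angular": [0, 0, 0]},
    {"fingers": 0.64, "slide": [0, 0, -3], "angular": [0, 0, 0]},
    {"fingers": 0.64, "slide": [0, 0, -10], "angular": [0, 0, 0]},
    {"fingers": 0.64, "slide": [0, 0, -25], "angular": [0, 0, 0]},
    {"fingers": 0.5, "slide": [0, 0, -60], "angular": [0, 0, 0]},
    {"fingers": 0, "slide": [0, 0, -95], "angular": [0, 0, 0]},
    {"fingers": 0, "slide": [0, 0, -130], "angular": [0, 0, 0]},
  ],
)

```text
clock: 14.28
tcp_pos: [0.5628, 0.1878, 0.184]
orientation: [0.258, 0.02, 0.966, -0.005]
wrist_force: [1.6, 0.4, -0.1]
finger_gap: 0.0655
grip_force: 0.0
```

Run:
```python
from h import *
np.set_printoptions(precision=3,suppress=True)
q=np.load("rack.npy")
p=snap("wrist");save(p,"w8");s=get_state();print(s["finger_gap"],s["tcp_pos"])
for d in tip_of("short_bar",p)[:2]:print(d,w2px(p,bedpt(q,1,(0,0,.011))))
go([.448,-.297,.24],Rdown(35.1))
```

```text
0.07240802254625756 [0.563 0.189 0.191]
{'point': [320.4, 224.5], 'p': 0.9} [312.277 234.057]
slide [  58.  -490.2  -94.4] ang [14.2 28.2 51.3]
```

View pics/w8.png

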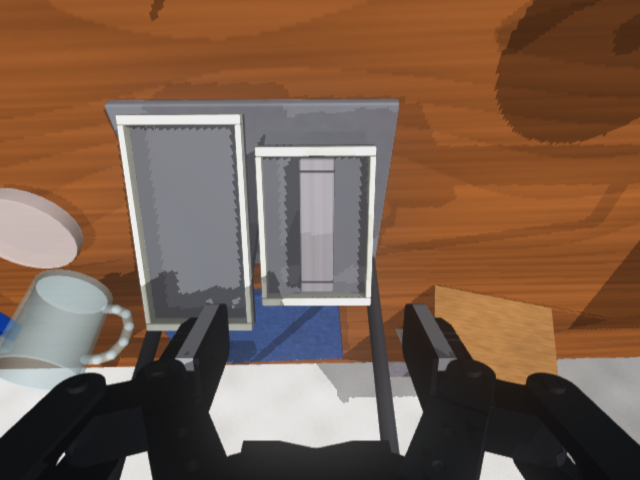

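Run:
```python
from h import *
np.set_printoptions(precision=3,suppress=True)
p=snap("wrist");o=(.056,.039);l=(.076,.039)
uv=dict(S=[(255,147),(376,146),(263,305),(371,304)],L=[(117,116),(243,115),(147,330),(253,330)])
obs=[]
for k,sd,a in(("S",1,.056),("L",-1,.076)):
    for b,u in zip([(-a,-.039,.01),(-a,.039,.01),(a,-.039,.01),(a,.039,.01)],uv[k]): obs.append((sd,b,u))
q,r=rack_fit(p,obs);print(q);print(r);np.save("rack2.npy",q)
q1=np.load("rack.npy")
for b in(1,-1):
    print(bedpt(q,b,(0,0,0)),bedpt(q1,b,(0,0,0)))
```

```text
[np.float64(0.6417772389356233), np.float64(0.14454989006975785), np.float64(-2.3045374552821034)]
[[ 0.528  0.432]
 [-0.825  1.069]
 [-0.152 -2.487]
 [-2.325 -1.928]
 [ 1.692 -0.248]
 [-1.562  0.408]
 [ 2.475 -2.993]
 [ 0.337 -3.443]]
[0.644 0.188 0.06 ] [0.637 0.184 0.06 ]
[0.64  0.102 0.06 ] [0.633 0.098 0.06 ]
```

Call:
jog_arm(
  moves=[
    {"fingers": 0, "slide": [5, -41, -8], "angular": [0, 0, 0]},
    {"fingers": 0, "slide": [10, -81, -16], "angular": [0, 0, 0]},
    {"fingers": 0, "slide": [15, -122, -24], "angular": [0, 0, 0]},
    {"fingers": 0, "slide": [20, -163, -32], "angular": [0, 0, 0]},
    {"fingers": 0, "slide": [25, -204, -40], "angular": [0, 0, 0]},
    {"fingers": 0, "slide": [29, -245, -47], "angular": [0, 0, 0]},
    {"fingers": 0, "slide": [29, -245, -47], "angular": [0, 0, 0]},
    {"fingers": 0, "slide": [29, -245, -47], "angular": [0, 0, 0]},
  ],
)

```text
clock: 15.1
tcp_pos: [0.5051, -0.0582, 0.2088]
orientation: [0.259, 0.023, 0.966, -0.006]
wrist_force: [-0.1, 1.4, 0.4]
finger_gap: 0.0854
grip_force: 0.0
```

Call:
jog_arm(
  moves=[
    {"fingers": 0, "slide": [3, -27, -5], "angular": [1.6, 3.1, 5.7]},
    {"fingers": 0, "slide": [6, -54, -10], "angular": [3.2, 6.3, 11.4]},
    {"fingers": 0, "slide": [10, -82, -16], "angular": [4.7, 9.4, 17.1]},
    {"fingers": 0, "slide": [13, -109, -21], "angular": [6.3, 12.5, 22.8]},
    {"fingers": 0, "slide": [16, -136, -26], "angular": [7.9, 15.7, 28.5]},
    {"fingers": 0, "slide": [19, -163, -31], "angular": [9.5, 18.8, 34.2]},
    {"fingers": 0, "slide": [23, -191, -37], "angular": [11, 21.9, 39.9]},
    {"fingers": 0, "slide": [26, -218, -42], "angular": [12.6, 25, 45.6]},
    {"fingers": 0, "slide": [29, -245, -47], "angular": [14.2, 28.2, 51.3]},
    {"fingers": 0, "slide": [29, -245, -47], "angular": [14.2, 28.2, 51.3]},
  ],
)

```text
clock: 15.93
tcp_pos: [0.4489, -0.301, 0.2325]
orientation: [-0.006, 0.463, 0.886, -0.004]
wrist_force: [1.5, -0.2, 0.1]
finger_gap: 0.0853
grip_force: 0.0
```

```bash
cat > c.py <<'E'
from h import *
np.set_printoptions(precision=4,suppress=True)
for i in range(2):
    p=snap("wrist");s=get_state();print(s["tcp_pos"],s["joint_pos"])
    for d in tip_of("long_bar",p)[:3]:
        w=px2w(p,d["point"],.011);u=np.array(d["point"],int);c=p["color"][u[1]-2:u[1]+3,u[0]-2:u[0]+3].mean((0,1))
        print(round(d["p"],2),u,w,c)
    u=w2px(p,[.448,-.297,.022])
    for th in((60,90),(60,70),(60,110)):
        try: print(bar_fit(p,u,.022,130,r=230,thr=th))
        except Exception as e: print(e)
go([.448,-.297,.1],Rdown(35.1))
E
python3 c.py
```

```text
[ 0.4487 -0.2987  0.2325] [-0.7319  0.2536 -0.0587  1.2667 -0.008   0.2275]
0.87 [413 318] [ 0.5884 -0.3397  0.011 ] [138.92  55.52 181.32]
0.72 [318 196] [ 0.4455 -0.2942  0.011 ] [187.76 179.76 182.92]
0.68 [136 167] [ 0.3027 -0.3629  0.011 ] [132.68  70.48  32.76]
[ 446.2 -294.7  128.3   21.4  -55.1]
[ 446.2 -294.7  128.3   21.4  -55.1]
[ 446.2 -294.7  128.3   21.4  -55.1]
[ 0.4477 -0.2961  0.2334] [-0.7299  0.2482 -0.0635  1.2662 -0.0073  0.2264]
0.9 [316 198] [ 0.4445 -0.293   0.011 ] [188.56 180.8  184.68]
0.62 [412 323] [ 0.5912 -0.3401  0.011 ] [139.84  55.88 182.2 ]
[ 446.  -294.3  128.4   21.4  -55.3]
[ 446.  -294.3  128.4   21.4  -55.3]
[ 446.  -294.3  128.4   21.4  -55.3]
slide [ -2.    0.8 134. ] ang [-0.5 -0.3  0.1]
```

Call:
jog_arm(
  moves=[
    {"fingers": 0, "slide": [3.5, 0, 40], "angular": [-0.5, -0.3, 0.3]},
    {"fingers": 0, "slide": [3.5, 0, 80], "angular": [-0.5, -0.3, 0.3]},
    {"fingers": 0, "slide": [3.5, 0, 120], "angular": [-0.5, -0.3, 0.3]},
    {"fingers": 0, "slide": [3.5, 0, 155], "angular": [-0.5, -0.3, 0.3]},
    {"fingers": 0, "slide": [3.5, 0, 165], "angular": [-0.5, -0.3, 0.3]},
    {"fingers": 0, "slide": [3.5, 0, 165], "angular": [-0.5, -0.3, 0.3]},
    {"fingers": 0, "slide": [3.5, 0, 165], "angular": [-0.5, -0.3, 0.3]},
  ],
)

```text
clock: 16.72
tcp_pos: [0.4441, -0.2944, 0.0713]
orientation: [0.001, 0.463, 0.886, -0.001]
wrist_force: [0.6, -0.2, 0.4]
finger_gap: 0.0852
grip_force: 0.0
```

```bash
sed -i 's/go(.*/go([.4461,-.2945,.0145],Rdown(34.8))/' c.py; python3 c.py
```

```text
[ 0.4449 -0.2955  0.0724] [-0.7364  0.3448 -0.349   0.8713 -0.0003  0.2268]
[ 445.4 -294.   129.3   21.6  -55. ]
[ 445.4 -294.   129.3   21.6  -55. ]
[ 446.  -295.   112.    21.4  -55. ]
[ 0.4453 -0.2963  0.0728] [-0.737   0.3445 -0.3481  0.8709 -0.0003  0.2268]
0.93 [316 269] [ 0.4458 -0.2949  0.011 ] [177.36 171.08 174.  ]
[ 445.4 -294.   128.9   21.5  -55.1]
[ 445.4 -294.   128.9   21.5  -55.1]
[ 446.1 -295.   111.6   21.4  -55.1]
slide [ 1.4  1.7 58.2] ang [ 0.1  0.4 -0. ]
```

Call:
jog_arm(
  squeeze=70,
  moves=[
    {"fingers": 0, "slide": [1, 0.5, 35], "angular": [0, 0, 0]},
    {"fingers": 0.3, "slide": [1, 0.5, 53], "angular": [0, 0, 0]},
    {"fingers": 0.5, "slide": [1, 0.5, 57.5], "angular": [0, 0, 0]},
    {"fingers": 1, "slide": [1, 0.5, 57.5], "angular": [0, 0, 0]},
    {"fingers": 1, "slide": [1, 0.5, 57.5], "angular": [0, 0, 0]},
    {"fingers": 1, "slide": [1, 0.5, 57.5], "angular": [0, 0, 0]},
    {"fingers": 1, "slide": [1, 0.5, 57.5], "angular": [0, 0, 0]},
    {"fingers": 1, "slide": [1, 0.5, 57.5], "angular": [0, 0, 0]},
    {"fingers": 1, "slide": [1, 0.5, 57.5], "angular": [0, 0, 0]},
    {"fingers": 1, "slide": [1, 0.5, 57.5], "angular": [0, 0, 0]},
  ],
)

```text
clock: 17.75
tcp_pos: [0.4448, -0.2953, 0.0146]
orientation: [0.003, 0.464, 0.886, -0.001]
wrist_force: [-0.1, -0.2, 5.7]
finger_gap: 0.0205
grip_force: 70.2
```

Call:
jog_arm(
  moves=[
    {"fingers": 1, "slide": [0, 0, -20], "angular": [0, 0, 0]},
    {"fingers": 1, "slide": [0, 0, -60], "angular": [0, 0, 0]},
    {"fingers": 1, "slide": [0, 0, -100], "angular": [0, 0, 0]},
    {"fingers": 1, "slide": [0, 0, -140], "angular": [0, 0, 0]},
    {"fingers": 1, "slide": [0, 0, -180], "angular": [0, 0, 0]},
    {"fingers": 1, "slide": [0, 0, -200], "angular": [0, 0, 0]},
    {"fingers": 1, "slide": [0, 0, -200], "angular": [0, 0, 0]},
  ],
)

```text
clock: 18.33
tcp_pos: [0.4455, -0.2958, 0.2188]
orientation: [0.006, 0.464, 0.886, -0.002]
wrist_force: [1.6, -1.5, -3.0]
finger_gap: 0.0201
grip_force: 69.3
```

Run:
```python
from h import *
q=np.load("rack.npy")
Rb=Rbed(-2.4); s=get_state();print(s["tcp_pos"],s["finger_gap"],s["wrist_force"])
go(bedpt(q,-1,(0,0,.15)),Rb)
```

```text
[ 0.44545505 -0.29581232  0.21880583] 0.02012747657109044 [ 1.56318556 -1.52299763 -3.00740997]
slide [261.9 318.7  26.4] ang [-14.  -27.1 -51.5]
```

Call:
jog_arm(
  moves=[
    {"fingers": 1, "slide": [26, 32, 3], "angular": [0, 0, 0]},
    {"fingers": 1, "slide": [52, 64, 5], "angular": [0, 0, 0]},
    {"fingers": 1, "slide": [78, 96, 8], "angular": [0, 0, 0]},
    {"fingers": 1, "slide": [104, 128, 10], "angular": [0, 0, 0]},
    {"fingers": 1, "slide": [131, 159, 13], "angular": [0, 0, 0]},
    {"fingers": 1, "slide": [131, 159, 13], "angular": [0, 0, 0]},
  ],
)

```text
clock: 18.83
tcp_pos: [0.4986, -0.0885, 0.1971]
orientation: [-0.001, 0.46, 0.888, 0.001]
wrist_force: [-0.4, -0.2, -3.9]
finger_gap: 0.0203
grip_force: 69.7
```

Call:
jog_arm(
  moves=[
    {"fingers": 1, "slide": [15, 18, 1], "angular": [-1.6, -3, -5.7]},
    {"fingers": 1, "slide": [29, 36, 3], "angular": [-3.1, -6, -11.4]},
    {"fingers": 1, "slide": [44, 53, 4], "angular": [-4.7, -9, -17.2]},
    {"fingers": 1, "slide": [58, 71, 6], "angular": [-6.2, -12, -22.9]},
    {"fingers": 1, "slide": [73, 89, 7], "angular": [-7.8, -15.1, -28.6]},
    {"fingers": 1, "slide": [87, 106, 9], "angular": [-9.3, -18.1, -34.3]},
    {"fingers": 1, "slide": [102, 124, 10], "angular": [-10.9, -21.1, -40]},
    {"fingers": 1, "slide": [116, 142, 12], "angular": [-12.4, -24.1, -45.8]},
    {"fingers": 1, "slide": [131, 159, 13], "angular": [-14, -27.1, -51.5]},
    {"fingers": 1, "slide": [131, 159, 13], "angular": [-14, -27.1, -51.5]},
  ],
)

```text
clock: 19.67
tcp_pos: [0.5516, 0.1052, 0.1822]
orientation: [0.253, 0.018, 0.967, -0.002]
wrist_force: [-0.7, -0.1, -3.9]
finger_gap: 0.0206
grip_force: 69.8
```

```bash
cat > d.py <<'E'
from h import *
import sys
np.set_printoptions(precision=3,suppress=True)
q=np.load("rack.npy")
p=snap("wrist");save(p,sys.argv[1]);s=get_state();print(s["tcp_pos"],s["grip_force"],s["wrist_force"],s["joint_pos"])
go(bedpt(q,-1,(0,0,.0145)),Rbed(-2.4))
c=w2px(p,bedpt(q,-1,(0,0,.01)));print("centre pred",c)
for d in tip_of("long_bed",p)[:1]:print(d,w2px(p,bedpt(q,-1,(0,0,0))))
g=cv2.cvtColor(p["color"],cv2.COLOR_RGB2GRAY)
hs=cv2.cvtColor(p["color"],cv2.COLOR_RGB2HSV)
w=((hs[:,:,1]<40)&(hs[:,:,2]>205)).astype(int)
def runs(v): 
    e=np.flatnonzero(np.diff(np.r_[0,v,0]));return [(a,b) for a,b in zip(e[::2],e[1::2]) if b-a>2]
for u in(300,315,330):print("col",u,runs(w[:,u]), "bar end grad", [int(x) for x in g[196:224:2,u]])
for v in(170,180,190,200):print("row",v,runs(w[v]))
for b in((-.07,0,.01),(-.076,0,.01),(-.03,-.035,.01),(-.03,-.039,.01),(-.03,.035,.01),(-.03,.039,.01)):print(b,w2px(p,bedpt(q,-1,b)))
E
python3 d.py w9
```

```text
[0.552 0.104 0.183] 69.80929255485535 [-0.569 -0.531 -3.975] [ 0.067 -0.032 -0.654  0.44  -0.047  0.096]
slide [-11.1  -3.4 132.3] ang [ 0.4 -0.8 -0.1]
centre pred [306.51  245.303]
col 300 [(np.int64(130), np.int64(139))] bar end grad [181, 181, 180, 180, 180, 180, 181, 181, 181, 178, 171, 167, 166, 166]
col 315 [(np.int64(130), np.int64(139))] bar end grad [174, 168, 162, 162, 161, 162, 162, 162, 162, 161, 162, 161, 162, 162]
col 330 [(np.int64(130), np.int64(139))] bar end grad [167, 167, 167, 167, 166, 167, 168, 167, 167, 167, 167, 167, 167, 168]
row 170 [(np.int64(251), np.int64(256)), (np.int64(364), np.int64(369)), (np.int64(383), np.int64(386))]
row 180 [(np.int64(251), np.int64(256)), (np.int64(363), np.int64(368)), (np.int64(381), np.int64(386)), (np.int64(493), np.int64(498))]
row 190 [(np.int64(252), np.int64(257)), (np.int64(363), np.int64(368)), (np.int64(381), np.int64(386)), (np.int64(492), np.int64(497))]
row 200 [(np.int64(252), np.int64(257)), (np.int64(363), np.int64(368)), (np.int64(381), np.int64(385)), (np.int64(491), np.int64(496))]
(-0.07, 0, 0.01) [305.979 141.11 ]
(-0.076, 0, 0.01) [305.929 131.419]
(-0.03, -0.035, 0.01) [253.847 202.569]
(-0.03, -0.039, 0.01) [247.846 202.572]
(-0.03, 0.035, 0.01) [358.614 202.531]
(-0.03, 0.039, 0.01) [364.586 202.528]
```

Call:
jog_arm(
  moves=[
    {"fingers": 1, "slide": [-10, -2, 20], "angular": [0.4, -0.8, -0.1]},
    {"fingers": 1, "slide": [-10, -2, 50], "angular": [0.4, -0.8, -0.1]},
    {"fingers": 1, "slide": [-10, -2, 80], "angular": [0.4, -0.8, -0.1]},
    {"fingers": 1, "slide": [-10, -2, 98], "angular": [0.4, -0.8, -0.1]},
    {"fingers": 1, "slide": [-10, -2, 100], "angular": [0.4, -0.8, -0.1]},
    {"fingers": 1, "slide": [-10, -2, 100], "angular": [0.4, -0.8, -0.1]},
    {"fingers": 1, "slide": [-10, -2, 100], "angular": [0.4, -0.8, -0.1]},
  ],
)

```text
clock: 20.35
tcp_pos: [0.6131, 0.098, 0.104]
orientation: [0.261, 0.022, 0.965, -0.006]
wrist_force: [0.6, 0.5, -3.2]
finger_gap: 0.0206
grip_force: 69.7
```

```bash
sed -i 's/g\[196:224:2,u\]/g[100:200:3,u]/' d.py; python3 d.py w10
```

```text
[0.614 0.098 0.105] 69.72132682800293 [-1.119  0.07  -3.955] [ 0.053  0.169 -0.673  0.2   -0.05   0.085]
slide [ 5.6  0.3 34.2] ang [-0.1  0.4 -0.2]
centre pred [314.839 280.587]
col 300 [(np.int64(99), np.int64(114))] bar end grad [238, 241, 241, 241, 234, 102, 94, 138, 141, 140, 141, 141, 141, 141, 141, 141, 141, 137, 66, 90, 137, 173, 183, 183, 183, 182, 183, 183, 109, 96, 181, 182, 182, 182]
col 315 [(np.int64(99), np.int64(113))] bar end grad [238, 241, 241, 241, 231, 100, 96, 103, 141, 141, 141, 141, 141, 141, 140, 140, 141, 136, 60, 89, 136, 168, 178, 179, 178, 178, 179, 178, 115, 99, 177, 176, 165, 164]
col 330 [(np.int64(99), np.int64(113))] bar end grad [239, 241, 241, 241, 230, 98, 93, 103, 141, 141, 141, 141, 140, 141, 140, 141, 140, 137, 74, 90, 139, 174, 183, 184, 183, 182, 175, 169, 108, 92, 168, 169, 170, 169]
row 170 [(np.int64(226), np.int64(234)), (np.int64(406), np.int64(413)), (np.int64(435), np.int64(442)), (np.int64(616), np.int64(622))]
row 180 [(np.int64(227), np.int64(235)), (np.int64(405), np.int64(413)), (np.int64(434), np.int64(441)), (np.int64(612), np.int64(620))]
row 190 [(np.int64(227), np.int64(236)), (np.int64(405), np.int64(412)), (np.int64(434), np.int64(441)), (np.int64(610), np.int64(618))]
row 200 [(np.int64(228), np.int64(237)), (np.int64(404), np.int64(411)), (np.int64(433), np.int64(440)), (np.int64(608), np.int64(616))]
(-0.07, 0, 0.01) [313.914 117.532]
(-0.076, 0, 0.01) [313.823 101.515]
(-0.03, -0.035, 0.01) [232.219 215.979]
(-0.03, -0.039, 0.01) [222.826 216.018]
(-0.03, 0.035, 0.01) [396.834 215.305]
(-0.03, 0.039, 0.01) [406.254 215.266]
```

View pics/w10.png

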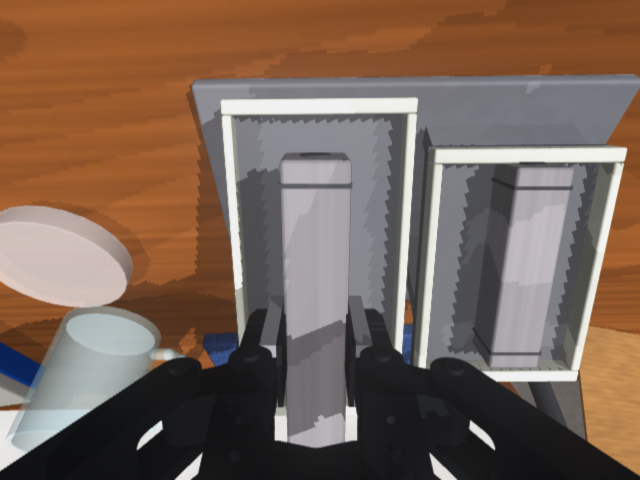

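Call:
jog_arm(
  moves=[
    {"fingers": 1, "slide": [7.2, 1.8, 4], "angular": [-0.1, 0.4, -0.2]},
    {"fingers": 1, "slide": [7.2, 1.8, 12], "angular": [-0.1, 0.4, -0.2]},
    {"fingers": 1, "slide": [7.2, 1.8, 20], "angular": [-0.1, 0.4, -0.2]},
    {"fingers": 1, "slide": [7.2, 1.8, 26], "angular": [-0.1, 0.4, -0.2]},
    {"fingers": 1, "slide": [7.2, 1.8, 30], "angular": [-0.1, 0.4, -0.2]},
    {"fingers": 1, "slide": [7.2, 1.8, 31], "angular": [-0.1, 0.4, -0.2]},
    {"fingers": 1, "slide": [7.2, 1.8, 31], "angular": [-0.1, 0.4, -0.2]},
    {"fingers": 1, "slide": [7.2, 1.8, 31], "angular": [-0.1, 0.4, -0.2]},
  ],
)

```text
clock: 21.12
tcp_pos: [0.6227, 0.1001, 0.0734]
orientation: [0.258, 0.02, 0.966, -0.006]
wrist_force: [0.6, -0.4, -4.4]
finger_gap: 0.0206
grip_force: 69.8
```

```bash
python3 d.py w11 | head -9
```

```text
[0.623 0.1   0.074] 69.81982111930847 [-0.643  0.497 -3.424] [ 0.054  0.235 -0.683  0.133 -0.048  0.082]
slide [-2.3 -2.   2.6] ang [ 0.  -0.1  0.1]
centre pred [308.042 331.176]
col 300 [(np.int64(120), np.int64(137))] bar end grad [146, 143, 129, 129, 130, 130, 123, 238, 243, 243, 242, 243, 232, 95, 88, 96, 134, 132, 70, 95, 142, 177, 188, 188, 187, 187, 187, 187, 117, 99, 185, 186, 185, 186]
col 315 [(np.int64(120), np.int64(137))] bar end grad [147, 142, 128, 128, 128, 127, 124, 237, 243, 243, 240, 237, 212, 91, 88, 120, 134, 130, 65, 95, 141, 173, 183, 182, 182, 183, 181, 181, 117, 102, 180, 181, 182, 182]
col 330 [(np.int64(120), np.int64(137))] bar end grad [146, 139, 127, 127, 126, 127, 124, 234, 241, 240, 239, 238, 212, 91, 88, 133, 133, 131, 78, 95, 144, 179, 188, 187, 187, 187, 186, 173, 111, 95, 171, 172, 173, 173]
row 170 [(np.int64(199), np.int64(209)), (np.int64(419), np.int64(428))]
row 180 [(np.int64(200), np.int64(210)), (np.int64(418), np.int64(427)), (np.int64(476), np.int64(488)), (np.int64(489), np.int64(640))]
row 190 [(np.int64(201), np.int64(211)), (np.int64(417), np.int64(426)), (np.int64(452), np.int64(640))]
```

Call:
jog_arm(
  moves=[
    {"fingers": 1, "slide": [0, 0, 1.2], "angular": [0, 0, 0]},
    {"fingers": 1, "slide": [0, 0, 2.4], "angular": [0, 0, 0]},
    {"fingers": 1, "slide": [0, 0, 3], "angular": [0, 0, 0]},
    {"fingers": 1, "slide": [0, 0, 3], "angular": [0, 0, 0]},
    {"fingers": 1, "slide": [0, 0, 3], "angular": [0, 0, 0]},
  ],
)

```text
clock: 21.63
tcp_pos: [0.6241, 0.1001, 0.072]
orientation: [0.259, 0.019, 0.966, -0.006]
wrist_force: [-7.2, 0.1, 5.5]
finger_gap: 0.0204
grip_force: 71.4
```

Call:
jog_arm(
  moves=[
    {"fingers": 1, "slide": [0, 0, -0.3], "angular": [0, 0, 0]},
    {"fingers": 0.75, "slide": [0, 0, -0.5], "angular": [0, 0, 0]},
    {"fingers": 0.68, "slide": [0, 0, -0.5], "angular": [0, 0, 0]},
    {"fingers": 0.64, "slide": [0, 0, -0.5], "angular": [0, 0, 0]},
    {"fingers": 0.64, "slide": [0, 0, -3], "angular": [0, 0, 0]},
    {"fingers": 0.64, "slide": [0, 0, -10], "angular": [0, 0, 0]},
    {"fingers": 0.64, "slide": [0, 0, -25], "angular": [0, 0, 0]},
    {"fingers": 0.5, "slide": [0, 0, -60], "angular": [0, 0, 0]},
    {"fingers": 0.3, "slide": [0, 0, -95], "angular": [0, 0, 0]},
    {"fingers": 0.3, "slide": [0, 0, -130], "angular": [0, 0, 0]},
  ],
)

```text
clock: 22.47
tcp_pos: [0.5582, 0.1026, 0.1848]
orientation: [0.258, 0.02, 0.966, -0.006]
wrist_force: [0.5, 1.6, 0.6]
finger_gap: 0.0595
grip_force: 0.0
```

Call:
jog_arm(
  moves=[
    {"fingers": 0.3, "slide": [0, 0, 0], "angular": [0, 0, 0]},
    {"fingers": 0.3, "slide": [0, 0, 0], "angular": [0, 0, 0]},
    {"fingers": 0.3, "slide": [0, 0, 0], "angular": [0, 0, 0]},
  ],
)

```text
clock: 22.72
tcp_pos: [0.5594, 0.1028, 0.1843]
orientation: [0.259, 0.02, 0.966, -0.005]
wrist_force: [-0.8, 0.5, -0.9]
finger_gap: 0.0595
grip_force: 0.0
```

Run:
```python
from h import *
np.set_printoptions(precision=3,suppress=True)
q=np.load("rack.npy")
p=snap("wrist");save(p,"w12");s=get_state();print(s["tcp_pos"],s["wrist_force"],s["grip_force"])
for t,b in(("short_bar",1),("long_bar",-1)):
    for d in tip_of(t,p)[:2]:
        o=bedpt(q,b,(0,0,.011));print(t,d,w2px(p,o))
o=snap("scene")
for t in("dropper","mug","dish"):
    for d in tip_of(t,o)[:1]:print(t,px2w(o,d["point"],0))
# bar outlines on bed plane z=.022 (bed coordinates)
hs=cv2.cvtColor(p["color"],cv2.COLOR_RGB2HSV);g=hs[:,:,2]
for b,(hl,name) in {1:(.045,"short"),-1:(.065,"long")}.items():
    for x in(-.04,0,.03):
        v=[int(g[tuple(int(round(k)) for k in w2px(p,bedpt(q,b,(x,y,.022)))[::-1])]) for y in np.arange(-.036,.0361,.004)]
        print(name,x,v)
    L=hl+.015
    v=[int(g[tuple(int(round(k)) for k in w2px(p,bedpt(q,b,(x,.002,.022)))[::-1])]) for x in np.arange(-L,L,.004)]
    print(name,"along",v)
```

```text
[0.559 0.103 0.183] [-0.187 -0.104  0.174] 0.0
short_bar {'point': [447.4, 227.2], 'p': 0.57} [438.339 233.144]
long_bar {'point': [314.5, 223.2], 'p': 0.69} [311.089 233.187]
dropper [0.395 0.172 0.   ]
mug [ 0.787 -0.081  0.   ]
dish [ 0.685 -0.075  0.   ]
short -0.04 [230, 126, 128, 90, 90, 89, 72, 119, 182, 176, 183, 178, 172, 126, 126, 76, 91, 221, 141]
short 0 [228, 126, 130, 112, 79, 79, 61, 114, 166, 160, 164, 162, 162, 126, 125, 77, 76, 139, 148]
short 0.03 [229, 126, 125, 106, 89, 79, 61, 84, 93, 91, 93, 94, 94, 135, 134, 85, 93, 205, 141]
short along [98, 234, 99, 184, 116, 184, 183, 183, 183, 183, 182, 181, 180, 179, 180, 163, 164, 163, 163, 163, 161, 162, 160, 152, 161, 124, 235, 154, 138, 142]
long -0.04 [98, 234, 123, 124, 136, 93, 91, 102, 178, 178, 178, 179, 174, 127, 127, 126, 127, 80, 228]
long 0 [95, 233, 121, 121, 132, 114, 87, 110, 178, 175, 179, 183, 175, 125, 125, 127, 126, 82, 183]
long 0.03 [47, 169, 75, 85, 133, 87, 88, 92, 177, 176, 179, 181, 173, 125, 126, 126, 126, 83, 214]
long along [121, 233, 126, 175, 123, 175, 176, 175, 175, 175, 175, 175, 175, 176, 174, 175, 175, 174, 174, 174, 174, 174, 175, 175, 176, 176, 176, 175, 176, 175, 176, 175, 175, 166, 175, 127, 235, 131, 133, 100]
```

Between the rims, both bars show their full length, with tray floor visible at each end. The gripper is clear and the three loose items read the same as before, so I'm handing in.

```bash
python3 -c "
from workcell import *
print(hand_in())"
```

```text
the job is handed in; nothing more can be done
None
```

The job is handed in at about 23 s of the 67 s allowed: the short bar was proven in the gauge, then both bars were laid flat and released in their compartments, with the dropper bottle, mug and dish undisturbed. No verdict came back from the hand-in.

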